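# Slide the cover-glass box along the tray rail into its corner pocket

### The job

On the metal staging tray, push the small square cover-glass box straight back until it lies flat against the far rail, then slide it along the rail, keeping it against the rail all the way, into the corner pocket behind the low lip of the end stop that has lips (on its side facing the middle of the tray; the other end stop is plain), square and fully home against that stop. Use only the fingertips or the outside of the fingers: do not pinch, lift or tip the box. Leave the two bottles, the forceps and the slide pack where they are, and finish with the hand clear.

Things in the scene. Friction and masses are not known exactly. Their poses are not given: they have to be found in the camera images.
- cover_box: the part to move: a small pale square box of cover glasses, 34 x 34 x 14 mm high, about 80 g, loose, lying flat on the tray deck, turned up to 0.35 rad relative to the tray. Origin at the centre of its underside, z up, x and y square to its sides.
- tray: fixed raised grey metal tray, a solid slab 390 mm long (its y), x from -75 to +115 mm, deck top at z = 36 mm. Origin under its middle on the counter; x points away from the robot, across the rail, y along the rail to the robot's left; turned up to 0.28 rad. The box starts at x -35 to -5, y -45 to +45 mm; it lies against the rail when its centre is at x = +33 mm.
- rail_mid (a point): middle of the top edge of the steel rail's inner face (towards the robot): tray x = +50 mm, y = 0, z = 55 mm. The straight rail runs the whole length of the tray along y, 12 mm thick, its top 19 mm above the deck. Axes as the tray's.
- pocket_stop: fixed bare-metal end stop with low lips, on the deck at tray x +26, y +145 or -145 mm (left or right differs by start). Origin under its middle on the deck, axes as the tray's. End wall 48 mm along x, 12 thick along y, 14 high. The goal pocket is on its side facing the tray's middle: fully home, the box centre is at x = +7 mm and 23 mm along y from this origin, towards the tray's middle.
- lip (a point): point on pocket_stop, on the deck, below the middle of its lips' rail-side face. The lips run along y from both faces of the wall, parallel to the rail and 37 mm from its face, 5 mm high, 8 mm thick, to 35 mm either side of this point, then flare away from the rail to 46 mm. The box stands 9 mm higher than the lip, so fingertips more than 5 mm above the deck pass over it.
- plain_stop: fixed bare-metal end stop with the same wall (48 x 12 x 14 mm high) but no lips, at the other end of the tray (tray x +26, y -145 or +145 mm). Not the goal. Origin under its middle, on the deck.
- oil_b: bystander: off-white bottle with a cap, 27 mm across, 55 mm high, loose on the near side of the deck at one end. Origin at the centre of its underside.
- oil_a: bystander: brown bottle with a black cap, 28 mm across, 59 mm high, loose on the near side of the deck at the other end. Origin at the centre of its underside.
- forceps: bystander: thin steel forceps, 13 x 116 x 7 mm high, lying loose on the tray behind the rail, along it. Origin at the centre of its underside.
- slides_pack: bystander: long pale box of slides, 32 x 82 x 27 mm high, loose on the tray behind the rail, long side along it. Origin at the centre of its underside.
Mind the look-alikes: they are no part of the job. There is more than one size of the cover_box; the one meant has the size given above.

How it is judged:
By the outcome, as a careful person would: the job done as asked, in the order asked, and still so for the second after the job is handed in, with the robot touching nothing.
It also fails if it takes over 48 s, if anything falls off the work surface, if the arm or the gripper's body presses on something with over 40 N, if the wrist force passes 120 N, or if a joint passes its speed limit or range.

### The arm

A 6-joint arm with a two-finger parallel gripper is mounted at the origin on a cart in front of the work surface, level with it; the furniture and walls round the work are solid. World frame = base frame: x ahead of the robot, y to its left, z up, the work surface at z = 0. Lengths are in m, angles in rad, forces in N, time in s.
With the tool pointing down it reaches from about 0.225 to 0.875 m from the base axis. Payload 3.4 kg.
Tool frame: the origin (TCP) lies at the very end of the fingers, on their centre line; the grasp point (between the pads) lies 19 mm behind it; z points along the fingers, y is the direction in which the jaws open and shut (so a half turn about z gives the same grasp; the last joint's range is limited). The gripper opens to 85 mm and grips with 20 to 120 N. Pads are 22 mm wide; open, the fingers measure 114 mm over their backs; the gripper's body (76 mm by 85 mm) begins 54 mm behind the grasp point. The pads swing forward as they close: fully open they stand 13 mm farther back than shut.
Start: joints at [-0.121, 0.276, 1.505, -0, 1.361, -0.121], TCP at [0.575, -0, 0.231] pointing down, gripper open.
Joint ranges: [-2.89, 2.89], [-0.75, 2.08], [0.22, 2.7], [-1.18, 4.32], [0.11, 2.71], [-2.7, 2.7]. Speed limits (rad/s): [2.57, 2.57, 3.14, 3.14, 3.14, 3.14].

### API

Orientations are given as a unit quaternion [w, x, y, z].
In Python, from plant import robot gives the robot as it stands.
- The arm moves only by the tool apply_moves, never from a script. Its argument "motion" is one flat list of numbers, 4 for each row, row after row: the shift along the tool's x, y, z in cm, then the turn about the tool's z in degrees. A call has 1 to 12 rows; each row shifts and turns the pose as measured when the row begins, along the tool's axes as they then stand; what a row does not reach is not made up. A row lasts 1/8 s, in which the tool goes at most 62.5 mm and 10.7 degrees, less where a joint would pass 70% of its speed; a pose out of reach is approached as far as the arm can. A call with a gripper value outside its range is refused whole. "gripper" is the finger opening in cm, from 0 to 8.54, set as the call begins (left out, the last holds). The fingers move at their own pace and stop on an object; "force" is the grip in N (left out, the last holds). Time passes only in rows, so rows that do not move let the fingers close. It gives the time, the measured TCP pose, the force and the opening at its end, in the units of the state.
- robot.read_state(): the state, without advancing time (a new reading comes with each control period).
- robot.snapshot(name): name is "scene" or "side" or "wrist"; returns a dict with "color" (384x512x3 uint8, red, green, blue), "fx", "fy", "cx", "cy" (pixels), "rvec" (rotation vector, rad) and "tvec" (3), from world to camera coordinates, as OpenCV has them. Camera axes: x right, y down, z forward; pixel columns grow to the right and rows downward; lengths in m; the calibration is good to about 2 mm. A picture is of the moment at which its call begins. There is no depth.
- robot.finish_job(): hands the job in, once; it reports no verdict.
The state is a dict: "t": time; "joints": joint angles; "qvel": joint speeds; "joint_torque": joint torques, N m; "ee_pos": TCP position; "tool_rot": TCP orientation; "wrist_force": force on the tool from outside, world axes, zero at the start; "moment": the same for the moment, N m; "finger_gap": finger opening in m.
Only numpy, scipy, OpenCV 4.12 (cv2) and the standard library are available. Lean on these libraries where they do the work, as an engineer would, in place of code of your own. Each camera call takes 0.05 s, during which the arm holds its last target. There are 200 camera calls.

## Working session

There is one attempt and no reset: what is moved stays moved. The work goes in short steps, Python scripts to look and compute and a tool call to move; the robot and the scene stay as the last step left them, time stands still between calls to the robot, and variables do not carry over. Pictures are saved under pics/ and viewed, about 8 in all and at most 12, crops included, and the job is handed in when it is done.

Besides the shell and the picture viewer there is one more tool, called after ">>>" as name(argument=value, ...) on one line, values as JSON. apply_moves: Moves the arm, as the interface text tells. Its arguments: {"type":"object","properties":{"motion":{"type":"array"},"gripper":{"type":"number"},"force":{"type":"number"}},"required":["motion"]}

```bash
mkdir -p pics; cat > h.py <<'E'
import numpy as np, cv2
from plant import robot
def snap(n,f=None):
    s=robot.snapshot(n)
    if f: cv2.imwrite(f'pics/{f}.png',s['color'][:,:,::-1])
    return s
def ray(s,px,z):
    R=cv2.Rodrigues(np.array(s['rvec'],float))[0]; t=np.array(s['tvec'],float).ravel()
    c=-R.T@t; px=np.atleast_2d(px).astype(float)
    d=np.c_[(px[:,0]-s['cx'])/s['fx'],(px[:,1]-s['cy'])/s['fy'],np.ones(len(px))]@R
    return c+d*((z-c[2])/d[:,2])[:,None]
def proj(s,P):
    K=np.array([[s['fx'],0,s['cx']],[0,s['fy'],s['cy']],[0,0,1.]])
    return cv2.projectPoints(np.atleast_2d(P).astype(float),np.array(s['rvec'],float),np.array(s['tvec'],float),K,None)[0][:,0]
E
python3 - <<'E'
from h import *
a=snap('scene','s0');b=snap('side');c=snap('wrist','w0')
cv2.imwrite('pics/a.png',cv2.resize(np.vstack([np.hstack([a['color'],b['color']])])[:,:,::-1],(800,300)))
for s in(a,b,c):
    R=cv2.Rodrigues(np.array(s['rvec'],float))[0];print(-R.T@np.array(s['tvec'],float).ravel(),R[2],s['fx'])
print(robot.read_state())
E
```

```text
[0.01275911 0.51624255 0.80326696] [ 0.55330618 -0.37063377 -0.7459778 ] 458.4860642062758
[0.35778619 0.84277374 0.70423763] [ 0.18719542 -0.70973911 -0.67913788] 384.69204272271656
[0.574797   0.07075029 0.37316069] [-0.0013759  -0.27910908 -0.96025842] 305.5373629322721
{'t': 0.15, 'joints': array([-1.20987393e-01,  2.76446644e-01,  1.50581930e+00, -7.91426808e-06,
        1.36070255e+00, -1.20971557e-01]), 'qvel': array([ 0.0001136 , -0.00159552, -0.00407936,  0.00057338, -0.00213139,
        0.00086058]), 'joint_torque': array([ 9.65923646e-04, -4.17143512e+01, -2.46032345e+01, -1.26433165e-04,
        7.58384820e-03, -3.43765259e-05]), 'ee_pos': array([5.74615736e-01, 4.57369331e-05, 2.30649363e-01]), 'tool_rot': array([-5.39195216e-04,  7.07111627e-01,  7.07101600e-01, -4.27217969e-04]), 'wrist_force': array([ 0.26322841,  1.36023972, -0.21648622]), 'moment': array([ 0.01493897,  0.00880128, -0.0180606 ]), 'finger_gap': 0.0852602785436501}
```

View pics/a.png

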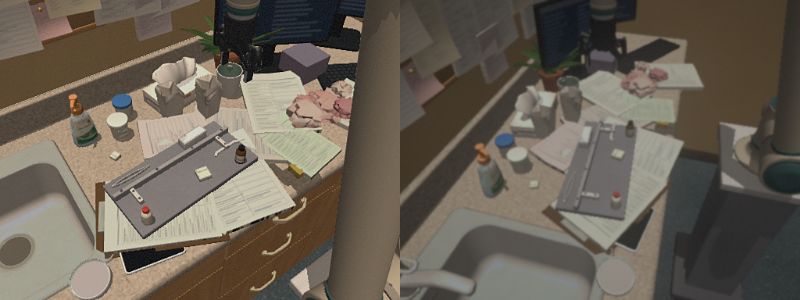

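View pics/w0.png

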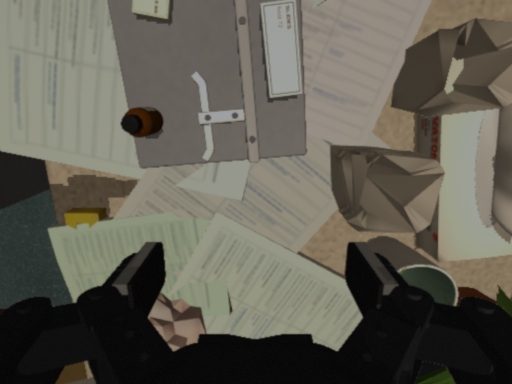

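The first view shows the tray with the box around its middle. The stop with lips is at the robot's right (-y) end next to the brown bottle (wrist px ~(218,116)). I'll zoom in to measure it.

```bash
python3 - <<'E'
from h import *
im=cv2.imread('pics/s0.png')[140:320,115:345]
cv2.imwrite('pics/s0c.png',cv2.resize(im,None,fx=3.4,fy=3.3,interpolation=cv2.INTER_CUBIC))
E
```

```text
(no output)
```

View pics/s0c.png

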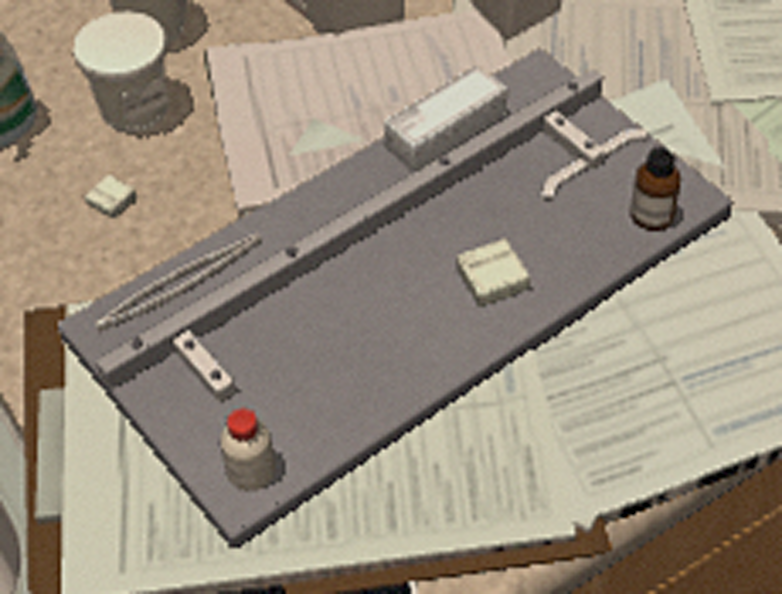

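```bash
cat >> h.py <<'E'
TR=None
def tray_fit(W,L):  # L local, W world 2D
    L=np.array(L,float);W=np.array(W)[:,:2];lc=L.mean(0);wc=W.mean(0)
    H=(L-lc).T@(W-wc);th=np.arctan2(H[0,1]-H[1,0],H[0,0]+H[1,1])
    R=np.array([[np.cos(th),-np.sin(th)],[np.sin(th),np.cos(th)]]);t=wc-R@lc
    return th,t,(W-(L@R.T+t))
E
python3 - <<'E'
from h import *
s=robot.snapshot('scene');w=robot.snapshot('wrist')
f=lambda p:np.array(p)/[3.4,3.3]+[115,140]
# left=far/+y, bottom=near/+y, right=near/-y, top=far/-y
W=ray(s,f([(60,327),(236,538),(731,206),(541,50)]),.036)
th,t,r=tray_fit(W,[(.115,.195),(-.075,.195),(-.075,-.195),(.115,-.195)])
print(th,t,r)
R=np.array([[np.cos(th),-np.sin(th)],[np.sin(th),np.cos(th)]])
loc=lambda P:(np.array(P)[:,:2]-t)@R
b=ray(s,f([(458,266),(506,240),(528,273),(480,293)]),.050);print(b,loc(b)*1000)
print(loc(ray(w,[(153,165),(304,153),(137,166)],.036))*1000, loc(ray(w,[(218,116)],.05))*1000)
E
```

```text
0.08193683304410834 [0.49533348 0.20107279] [[-0.00227351 -0.0028324 ]
 [ 0.00261875 -0.00452114]
 [ 0.00122513  0.00536768]
 [-0.00157037  0.00198586]]
[[0.48683185 0.18433638 0.05      ]
 [0.48716712 0.14812052 0.05      ]
 [0.45835807 0.15253568 0.05      ]
 [0.46216294 0.18539955 0.05      ]] [[ -9.84290234 -15.98444138]
 [-12.47285036 -52.10624103]
 [-40.82388442 -45.34801917]
 [-34.34203696 -12.90581086]]
[[ -51.16830071 -194.28538264]
 [ 118.22250015 -194.64286447]
 [ -69.28772619 -193.94048853]] [[  29.42849487 -146.70852886]]
```

>>> apply_moves(motion=[4.1, -3.5, 0, 0, 4.1, -3.5, 0, 0, 4.1, -3.5, 0, 0, 4.1, -3.5, 0, 0, 0, 0, 0, 10.6, 0, 0, 0, 10.6, 0, 0, 0, 10.6, 0, 0, 0, 10.6, 0, 0, 0, 10.6, 0, 0, 0, 10.6, 0, 0, 0, 10.6, 0, 0, 0, 10.6], gripper=0)

```text
t: 1.75
ee_pos: [0.4294, 0.1693, 0.2297]
tool_rot: [-0.001, 1.0, 0.031, -0.001]
wrist_force: [0.3, 0.7, 0.6]
finger_gap: -0.0
```

```bash
python3 - <<'E'
from h import *
w=snap('wrist','w1');s=robot.read_state();print(s['t'],s['ee_pos'],s['tool_rot'],s['wrist_force'],s['finger_gap'])
E
```

```text
1.8 [0.42937873 0.16929166 0.22971748] [-7.29336616e-04  9.99580113e-01  2.89586459e-02 -6.79690913e-04] [-0.01570034 -0.65321161  0.08006658] 2.0341397150100764e-05
```

View pics/w1.png

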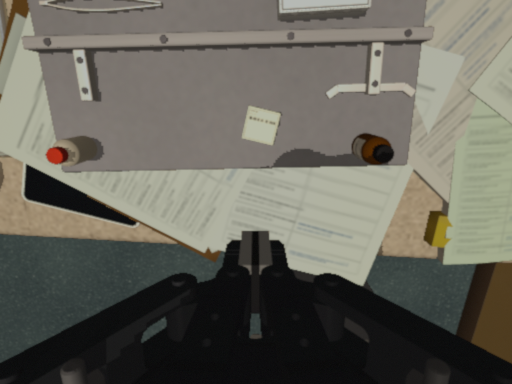

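The box (262,125) is turned about 15°, and its surroundings are clear. The lipped stop is at (376,68), and the rail runs along row ~40. Next I'll fit the tray and box from this view.

```bash
cat >> h.py <<'E'
def boxmask(s,roi):
    x0,y0,x1,y1=roi;im=s['color'].astype(int)
    m=((im.min(2)>125)).astype(np.uint8); k=np.zeros_like(m);k[y0:y1,x0:x1]=m[y0:y1,x0:x1]
    c=max(cv2.findContours(k,0,2)[0],key=cv2.contourArea);return c
def rotm(th): return np.array([[np.cos(th),-np.sin(th)],[np.sin(th),np.cos(th)]])
E
python3 - <<'E'
from h import *
s=robot.snapshot('wrist');im=s['color'].astype(int)
print(im[125,262],im[70,84],im[140,200])
# stop walls: mask centroid
W=[];L=[]
for roi,l in(((70,50,105,102),(.026,.145)),((366,42,386,96),(.026,-.145))):
    c=boxmask(s,roi);r=cv2.minAreaRect(c);print(r);W.append(ray(s,[r[0]],.05)[0,:2]);L.append(l)
P=ray(s,[(62,171),(408,165)],.036);W+=list(P[:,:2]);L+=[(-.075,.195),(-.075,-.195)]
R2=ray(s,[(35,47),(430,38)],.055);
th,t,r=tray_fit(W,L);print(th,t,r*1000)
R=rotm(th);loc=lambda P:(np.array(P)[:,:2]-t)@R*1000
print('rail',loc(R2))
c=boxmask(s,(230,95,295,155));q=ray(s,c[:,0],.050)
rr=cv2.minAreaRect((loc(q)).astype(np.float32));print('box',rr)
e=robot.read_state();print('tcp',loc([e['ee_pos']]))
E
```

```text
[184 187 167] [182 186 181] [127 120 114]
((81.67567443847656, 75.5540542602539), (51.29248809814453, 11.343528747558594), 80.53767395019531)
((376.5, 67.5), (51.0, 17.0), 90.0)
0.07903169246532495 [0.50221947 0.19878375] [[-1.14978112  0.83702768]
 [ 0.06663353 -0.11199793]
 [ 1.23329693 -1.08768467]
 [-0.15014935  0.36265492]]
rail [[  50.84150629  183.12539027]
 [  50.45961124 -191.28488487]]
box ((-27.154312133789062, -29.841724395751953), (33.59089279174805, 33.93827438354492), 75.62167358398438)
tcp [[-74.90809115 -23.65292445]]
```

>>> apply_moves(motion=[0.7, 0.6, 4.0, -1.2, 0, 0, 5.0, 0, 0, 0, 5.0, 0, 0, 0, 3.5, 0, 0, 0, 0.9, 0])

```text
t: 2.48
ee_pos: [0.4405, 0.1647, 0.0433]
tool_rot: [-0.001, 0.999, 0.054, 0.004]
wrist_force: [0.2, -0.1, 0.1]
finger_gap: -0.0003
```

```bash
cat >> h.py <<'E'
th=.07903;t0=np.array([.50222,.19878]);RT=rotm(th)
def loc(P): return (np.atleast_2d(P)[:,:2]-t0)@RT*1000
def st():
    e=robot.read_state();q=e['tool_rot'];f=e['wrist_force']
    print('t',e['t'],'tcp tray',loc(e['ee_pos'])[0].round(1),'z',e['ee_pos'][2].round(4),'yaw-err deg',np.degrees(2*np.arctan2(q[2],q[1])-th).round(2),'F tray',(f[:2]@RT).round(1),f[2].round(1))
E
python3 - <<'E'
from h import *
w=snap('wrist','w2');st()
E
```

```text
t 2.525 tcp tray [-64.  -29.1] z 0.0433 yaw-err deg 1.62 F tray [-0.2  0.4] -0.7
```

View pics/w2.png

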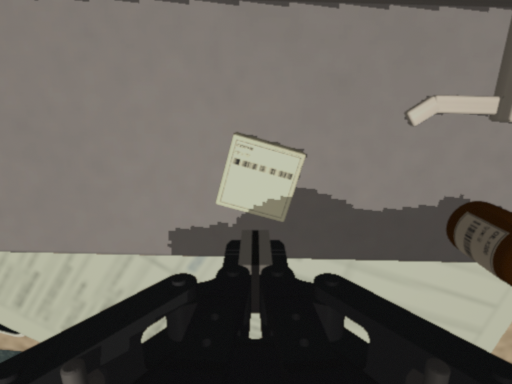

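The box sits undisturbed ahead of the fingertips, which are at about (255,235). I'll correct the yaw and push.

>>> apply_moves(motion=[0.3, 0.1, 0.1, 1.6, 0.5, 0, 0, 0, 0.5, 0, 0, 0, 0.5, 0, 0, 0, 0.5, 0, 0, 0, 0.5, 0, 0, 0, 0.5, 0, 0, 0, 0.5, 0, 0, 0, 0.5, 0, 0, 0, 0.5, 0, 0, 0, 0.5, 0, 0, 0])

```text
t: 3.9
ee_pos: [0.5007, 0.169, 0.0474]
tool_rot: [-0.002, 0.999, 0.04, 0.008]
wrist_force: [-0.5, 0.6, 0.2]
finger_gap: 0.0
```

```bash
python3 - <<'E'
from h import *
w=snap('wrist','w3');st()
c=boxmask(w,(150,50,380,235));q=loc(ray(w,c[:,0],.05));print(cv2.minAreaRect(q.astype(np.float32)))
E
```

```text
t 3.95 tcp tray [ -2.8 -29.5] z 0.0475 yaw-err deg 0.05 F tray [0.4 0.6] 0.3
((55.063446044921875, -34.05897521972656), (10.436848640441895, 104.95671844482422), 0.38479727506637573)
```

View pics/w3.png

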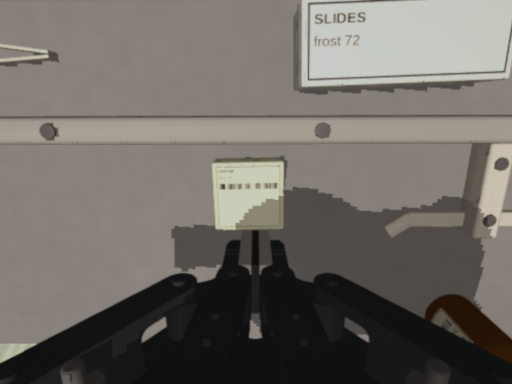

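The box is now square, with a few mm left to the rail (box edge row 159, rail edge row 143). The tool has drifted up, so I'll back off, lower it and finish the push.

>>> apply_moves(motion=[-0.4, 0, 0.2, 0, 0, 0, 0.3, 0, 0.4, 0, 0.05, 0, 0.4, 0, 0.05, 0, 0.4, 0, 0.05, 0, 0.3, 0, 0.05, 0])

```text
t: 4.7
ee_pos: [0.509, 0.1697, 0.0398]
tool_rot: [-0.002, 0.999, 0.04, 0.004]
wrist_force: [-8.9, -0.5, 6.1]
finger_gap: 0.0
```

```bash
cat >> h.py <<'E'
def yel(w,roi,z=.05):
    x0,y0,x1,y1=roi;im=w['color'].astype(int);m=((im[:,:,0]+im[:,:,1]-2*im[:,:,2]>16)&(im[:,:,0]>75)).astype(np.uint8)
    k=np.zeros_like(m);k[y0:y1,x0:x1]=m[y0:y1,x0:x1];k=cv2.morphologyEx(k,cv2.MORPH_OPEN,np.ones((3,3)))
    c=max(cv2.findContours(k,0,2)[0],key=cv2.contourArea)
    print('px',cv2.boundingRect(c),'tray',cv2.minAreaRect(loc(ray(w,c[:,0],z)).astype(np.float32)))
E
python3 - <<'E'
from h import *
w=snap('wrist','w4');st();yel(w,(150,100,380,235))
E
```

```text
t 4.75 tcp tray [  4.4 -29.5] z 0.0396 yaw-err deg 0.04 F tray [-6.2  0.8] 4.8
px (150, 137, 230, 98) tray ((38.54389953613281, -33.31209945678711), (45.18387985229492, 105.9839859008789), 0.13330036401748657)
```

>>> apply_moves(motion=[-0.8, 0, 0, 0, -0.7, 0, 0, 0, 0, 0, -4.0, 0, 0, -4.0, 0, 0, 2.0, 0, 0, 0, 2.1, 0, 0, 0])

```text
t: 5.5
ee_pos: [0.5318, 0.2129, 0.0821]
tool_rot: [-0.003, 0.999, 0.04, 0.007]
wrist_force: [0.5, -0.7, 0.1]
finger_gap: -0.0
```

```bash
python3 - <<'E'
from h import *
w=snap('wrist','w5');st();yel(w,(200,80,420,300))
E
```

```text
t 5.55 tcp tray [34.3 11.9] z 0.0822 yaw-err deg 0.02 F tray [3.9 0.4] 0.8
px (200, 80, 220, 91) tray ((88.90672302246094, -20.08391571044922), (49.695823669433594, 127.72728729248047), 0.015025164000689983)
```

View pics/w5.png

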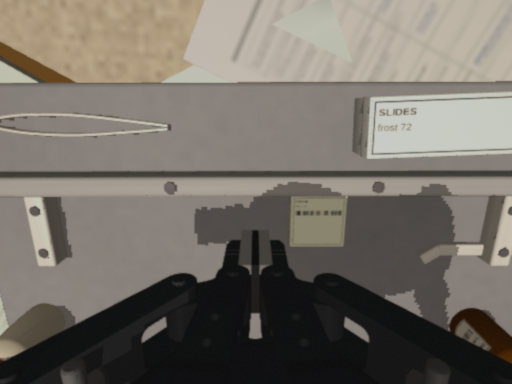

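The box is at px (290..345, 196..247), square and at the rail (rail edge row 195). The fingertips are clear to its left.

```bash
python3 - <<'E'
from h import *
w=robot.snapshot('wrist');print(loc(ray(w,[(290,197),(345,196),(291,247),(345,247)],.05)).round(1));print(loc(ray(w,[(255,195),(450,194)],.055)).round(1));st()
E
```

```text
[[ 51.4  -9.3]
 [ 52.1 -42.2]
 [ 18.7 -10.9]
 [ 18.8 -44.8]]
[[  54.1   11.7]
 [  54.9 -101.3]]
t 5.6 tcp tray [32.4 11.6] z 0.0819 yaw-err deg -0.01 F tray [ 0.2 -1. ] 0.7
```

>>> apply_moves(motion=[-0.2, 0, 2.0, 0, 0, 0, 1.6, 0, 0, 0, 0.35, 0, 0, 0.4, 0, 0, 0.03, 0.5, 0.02, 0, 0.03, 0.5, 0.02, 0, 0.03, 0.5, 0.02, 0])

```text
t: 6.48
ee_pos: [0.5324, 0.1925, 0.0424]
tool_rot: [-0.003, 0.999, 0.039, 0.008]
wrist_force: [-0.5, 0.8, 0.6]
finger_gap: -0.0
```

```bash
python3 - <<'E'
from h import *
w=snap('wrist','w6');st()
E
```

```text
t 6.525 tcp tray [29.6 -9.3] z 0.0424 yaw-err deg -0.04 F tray [0.3 0.4] 0.6
```

View pics/w6.png

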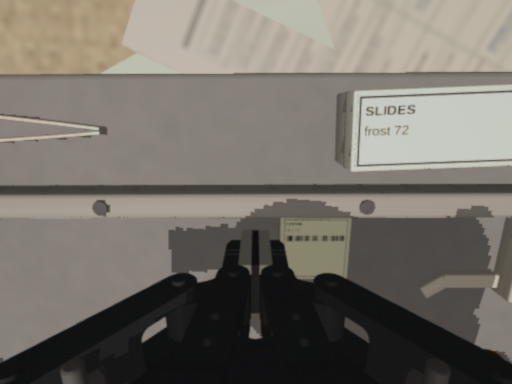

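The box is square and still against the rail (its top edge meets the rail edge at row 218). I'll continue the slide with a slight bias toward the rail.

>>> apply_moves(motion=[0.1, 0.5, 0.03, 0, 0.1, 0.5, 0.03, 0, 0.1, 0.5, 0.03, 0, 0.1, 0.5, 0.03, 0, 0.08, 0.5, 0.03, 0, 0.08, 0.5, 0.03, 0])

```text
t: 7.28
ee_pos: [0.5347, 0.1676, 0.0423]
tool_rot: [-0.009, 0.999, 0.036, 0.003]
wrist_force: [-3.1, 4.1, 4.3]
finger_gap: -0.0
```

```bash
python3 - <<'E'
from h import *
w=snap('wrist','w7');st()
E
```

```text
t 7.325 tcp tray [ 30.  -34.1] z 0.0423 yaw-err deg -0.4 F tray [-3.1  5. ] 4.0
```

View pics/w7.png

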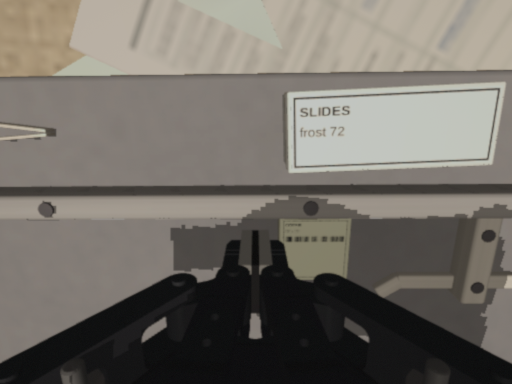

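The box is flush and square, moving along with the fingers. The lip flare is just ahead at (385,290). I'll continue.

>>> apply_moves(motion=[0.05, 0.5, 0.03, 0.2, 0.05, 0.5, 0.03, 0.2, 0.05, 0.5, 0.03, 0, 0.05, 0.5, 0.03, 0, 0.05, 0.5, 0.03, 0, 0.05, 0.5, 0.03, 0, 0.05, 0.5, 0.03, 0])

```text
t: 8.2
ee_pos: [0.5373, 0.1378, 0.0425]
tool_rot: [-0.016, 0.999, 0.03, 0.001]
wrist_force: [-2.9, 4.6, 5.7]
finger_gap: -0.0001
```

```bash
python3 - <<'E'
from h import *
w=snap('wrist','w8');st()
E
```

```text
t 8.25 tcp tray [ 30.2 -64.1] z 0.0424 yaw-err deg -1.11 F tray [-2.7  5. ] 5.8
```

View pics/w8.png

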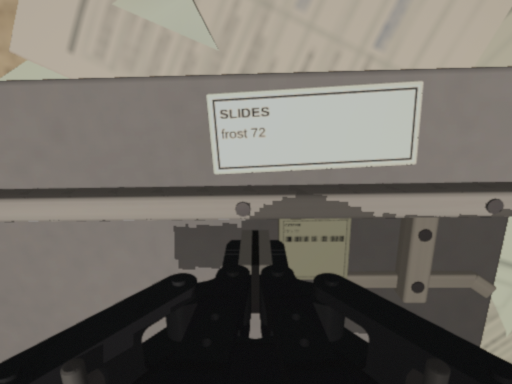

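The box is in the pocket mouth, flush with the rail, about 25 mm from the stop wall (349 to 402 px). I'll undo the yaw drift and slide it home.

>>> apply_moves(motion=[0.05, 0.4, 0.03, -0.6, 0.05, 0.4, 0.03, -0.6, 0.05, 0.5, 0.03, -0.2, 0.05, 0.5, 0.03, -0.2, 0.05, 0.5, 0.03, -0.2, 0.05, 0.5, 0.03, -0.2])

```text
t: 9.0
ee_pos: [0.5388, 0.1153, 0.0426]
tool_rot: [-0.022, 0.999, 0.045, -0.002]
wrist_force: [-3.9, 5.7, 5.0]
finger_gap: 0.0001
```

```bash
python3 - <<'E'
from h import *
st()
E
```

```text
t 9.0 tcp tray [ 29.9 -86.1] z 0.0426 yaw-err deg 0.67 F tray [-3.4  6. ] 5.0
```

>>> apply_moves(motion=[0.05, 0.45, 0.02, 0.3, 0.03, 0.4, 0.02, 0.3, 0.03, 0.4, 0.02, 0])

```text
t: 9.38
ee_pos: [0.5394, 0.1088, 0.0429]
tool_rot: [-0.029, 0.999, 0.037, -0.003]
wrist_force: [-2.6, 18.6, 3.9]
finger_gap: 0.0
```

```bash
python3 - <<'E'
from h import *
w=snap('wrist','w9');st()
E
```

```text
t 9.425 tcp tray [ 30.  -92.5] z 0.0428 yaw-err deg -0.32 F tray [-0.8 15.4] 3.9
```

View pics/w9.png

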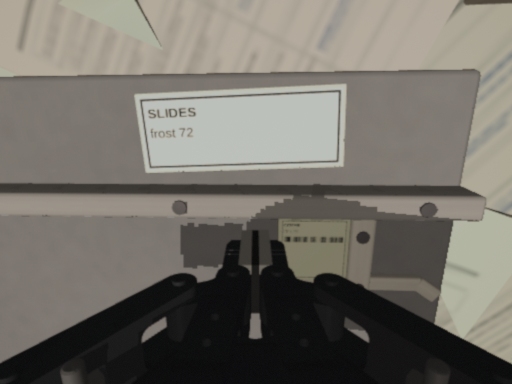

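The force has risen to 15–18 N, and the box touches the wall (348 px), square and flush with the rail. I'll retreat straight back and up, then check.

>>> apply_moves(motion=[0, -0.4, 0, 0, -0.1, -0.8, 0, 0, -0.1, -1.0, 0, 0, 0, 0, -3.0, 0, 0, 0, -5.0, 0, -2.0, 0, -3.0, 0, -3.0, 0, -1.0, 0, -3.0, 0, 0, 0, 0, 0, 0, 0])

```text
t: 10.55
ee_pos: [0.4566, 0.1182, 0.1674]
tool_rot: [-0.026, 0.999, 0.038, -0.001]
wrist_force: [0.6, -1.1, 0.2]
finger_gap: 0.0002
```

```bash
python3 - <<'E'
from h import *
w=snap('wrist');s=snap('scene');st()
cr=lambda im,x,y:cv2.resize(im[y:y+150,x:x+200][:,:,::-1],(400,300),interpolation=cv2.INTER_CUBIC)
cv2.imwrite('pics/f.png',np.hstack([cr(w['color'],256,50),cr(s['color'],180,120)]))
cv2.imwrite('pics/wf.png',w['color'][:,:,::-1])
E
```

```text
t 10.65 tcp tray [-49.  -76.8] z 0.1676 yaw-err deg -0.15 F tray [-0.5  0.1] 0.4
```

View pics/f.png

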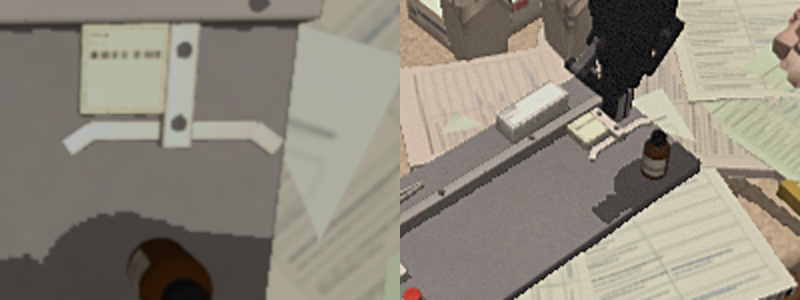

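The box sits in the pocket behind the lip, square and against the wall, with its upper edge meeting the rail. The bottle is undisturbed and the hand is clear. One numeric check remains before I hand it in.

```bash
python3 - <<'E'
from h import *
w=robot.snapshot('wrist')
f=lambda p:np.array(p)/2+[256,50]
print('box',loc(ray(w,f([(81,25),(167,24),(80,112),(164,115)]),.05)).round(1).tolist())
print('wall',loc(ray(w,f([(172,24),(199,24),(163,147),(191,147)]),.05)).round(1).tolist(),'rail',loc(ray(w,f([(20,27),(300,21)]),.055)).round(1).tolist())
E
```

```text
box [[52.2, -104.0], [52.3, -137.4], [19.3, -104.7], [18.0, -138.7]]
wall [[52.3, -139.3], [52.2, -149.7], [5.3, -139.2], [5.4, -150.5]] rail [[51.1, -80.1], [52.3, -186.0]]
```

```bash
python3 -c "
from plant import robot
print(robot.finish_job())"
```

```text
the job is handed in; nothing more can be done
None
```

The cover-glass box is in the corner pocket behind the low lip, against the lipped end stop (the robot's right end). I handed the job in after about 10.7 s; no verdict is reported.

- **How it was moved:** With the fingers closed, I pushed the box straight back. It squared itself and met the rail at about 6–9 N. I then slid it along the rail, leaning slightly towards it, until it met the stop at about 15–18 N. After that I backed the hand off and raised it clear.
- **Against the rail:** In the last picture the box's far edge reads 52.2 mm and the rail 51–52 mm. The true rail position is 50 mm, and both readings share the same small camera offset.
- **Against the stop:** The box's near-stop edge reads -137.4 to -138.7 mm and the stop wall -139.2 mm. That is contact within my pixel accuracy of about 1 mm, and the box is square to about 1–2°.
- **Other items:** The brown bottle and slide pack look unmoved. The forceps and the off-white bottle were not fully in the last close-up, but the arm never went near them.
- **Flaws along the way:** The tool drifted up to about 11 mm above the deck near the end of the first push, so I lowered it before finishing. It also tilted by up to about 3° by the end of the slide. Neither disturbed the box.

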